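Set the tube roller mixer to speed 5 and start it

TASK

Push the bar of the roller mixer's large speed selector round clockwise with a fingertip, counting the clicks, until it rests at setting 5 (the round dot on the scale is 0). Then press the start button fully down with a fingertip and let it come up again; do not press it while the selector is at any other setting. Do not pinch the selector, and leave the timer knob, the vial on the deck, the tubes on the rollers and everything else on the table where they are.

Things in the scene. Friction and masses are not known exactly. Their poses are not given: they have to be found in the camera images.
- mixer: tube roller mixer, a fixed white box 280 mm deep (x), 360 mm wide (y), at another place and yaw (within 25 degrees) each time; origin under its centre, x away from the robot, towards the rollers. Its flat control deck, 65 mm above the table, is the half at negative x. The rollers begin at x = +20 mm; their end walls are 95 mm and the tubes on them up to 104 mm above the table
- selector_axis (a point): where the selector's vertical turning axis meets the deck (mixer frame x = -66, y = +85 mm); its axes are the mixer's. The printed scale round it has a round dot at setting 0 (the pointer then points 105 degrees counterclockwise of the mixer's +x, seen from above) and seven strokes that grow longer, for 1 to 7, 30 degrees apart clockwise; 5 is 45 degrees clockwise of +x
- pointer_tip (a point): outer end of the black selector's pointer bar, 48 mm from the turning axis, 19 mm above the deck; x points outward along the bar, z up. The bar is 12 mm wide, from 6 to 32 mm above the deck, and ends 12 mm behind the axis, within a round hub 38 mm across; white line on top. Under it lies a flat metal ring 3 mm high, 68 mm across
- selector (a joint): angle of the selector, rad, growing clockwise seen from above: 0 at setting 0, 0.5236 (30 degrees) a click, stops just past 0 and 7; setting 5 is 2.618. Starts at a setting from 0 to 3. A spring detent holds each setting: about 0.1 N m (3 N at 35 mm from the axis) moves it off, and once half-way to the next setting it jumps there by itself, ahead of the finger
- start (a joint): travel of the start button, m: 0 released, 0.006 fully down (about 5 N); it springs back
- start_top (a point): centre of the top of the start button, a grey round button 30 mm across, 22 mm above the deck when up, in a black housing 46 mm across and 12 mm high on the deck's right end (mixer frame x = -66, y = -115 mm); it is pressed straight down
- timer_rim (a point): point on the rim of the timer, a small black knob 22 mm across on the deck (mixer frame x = -110, y = -30 mm), top 17 mm above the deck; this point turns with it
- vial: small amber vial with a white cap, 25 mm across and 42 mm tall, standing loose on the deck of the mixer between selector and start button; origin at the centre of its underside
- tube_a: capped sample tube, 18 mm across and about 116 mm long, lying loose in the groove between the rollers nearest the deck; origin on its axis, y along the tube
- tube_b: capped sample tube, 18 mm across and about 106 mm long, lying loose in the groove between the two farthest rollers; origin on its axis, y along the tube
- rack: white tube rack with glass tubes, 240 x 75 mm and 104 mm tall, loose on the table to the left of the mixer; origin under its centre, x along its length
- reagent: amber bottle, 60 mm across and 140 mm tall, loose on the table to the right; origin at the centre of its underside
- beaker: open glass beaker, 70 mm across and 85 mm tall, loose on the table to the right; origin at the centre of its underside
- sharps: yellow sharps bin with a red lid, 114 mm across and 134 mm tall, loose on the table at the far right; origin at the centre of its underside
- dishes: stack of four petri dishes, 90 mm across and 60 mm tall, loose on the table at the far left; origin at the centre of its underside

How it is judged (in metres and radians):
On the way, in this order (a step that is already met when the one before it is completed fails the run):
1. the selector rests at setting 5 (within 0.15 rad) with the start button up (value of joint selector between 2.468 and 2.768 rad and value of joint start below 0.002 m and velocity of joint selector below 0.3 rad/s), for 0.3 s.
2. the start button is pressed down by at least 4.2 of its 6 mm with the selector at setting 5 (value of joint selector between 2.468 and 2.768 rad and value of joint start above 0.0042 m), for 0.05 s.
At the end, for the whole second after the job is handed in: the selector rests at setting 5 (within 0.15 rad) and the start button has come up again (less than 1.5 mm down) (value of joint selector between 2.468 and 2.768 rad and value of joint start below 0.0015 m); the robot touches nothing.
It fails at once if the start button is pressed (more than 3 mm) while the selector is not at setting 5 (more than 0.2 rad off) (value of joint start above 0.003 m and not (value of joint selector between 2.418 and 2.818 rad)).
It fails at once if the selector is pinched: the grasp point lies in the bar or hub, within 6 mm of its middle plane (y of the grasp point in the frame of pointer_tip between -0.006 and 0.006 m and x of the grasp point in the frame of pointer_tip between -0.065 and 0.008 m and z of the grasp point in the frame of pointer_tip below 0.025 m).
It fails at once if the timer knob is turned (its rim moves more than 5 mm) (distance of timer_rim from where it was at the start of the episode above 0.005 m).
It fails at once if a bystander is lifted, pushed or knocked (moved more than 15 mm, the vial more than 8 mm) (distance of vial from where it was at the start of the episode above 0.008 m or distance of any of tube_a, tube_b, rack, reagent, beaker, sharps, dishes from where it was at the start of the episode above 0.015 m).
It also fails if it takes over 69 s, if anything falls off the work surface, if the arm or the gripper's body presses on something with over 40 N, if the wrist force passes 120 N, or if a joint passes its speed limit or range.

ROBOT

A 6-joint arm with a two-finger parallel gripper is mounted at the origin on the work surface. World frame = base frame: x ahead of the robot, y to its left, z up, the work surface at z = 0. Lengths are in mm, angles in degrees, forces in N, time in s.
With the tool pointing down it reaches from about 425 to 950 mm from the base axis. Payload 14.7 kg.
Tool frame: the origin (TCP) lies midway between the tips of the shut fingers; the grasp point (between the pads) lies 19 mm behind it; z points along the fingers, y is the direction in which the jaws open and shut (so a half turn about z gives the same grasp; the last joint's range is limited). The gripper opens to 85 mm and grips with 20 to 120 N. Pads are 22 mm wide; open, the fingers measure 114 mm over their backs; the gripper's body (76 mm by 85 mm) begins 54 mm behind the grasp point. The pads swing forward as they close: fully open they stand 13 mm farther back than shut.
Start: joints at [-69.362, 27.513, 91.461, -0, 61.026, -2.67], TCP at [257.202, -596.942, 211.197] pointing down, gripper open.
Joint ranges: [-157.49, 157.49], [-46.99, 117.5], [13.45, 153.17], [-89.5, 269.5], [5.16, 153.95], [-167.48, 167.48]. Speed limits (degrees/s): [108.29, 108.29, 136.94, 172.46, 172.46, 172.46].

INTERFACE

Orientations are given as [roll, pitch, yaw] about the fixed x, y, z axes, in that order (R = Rz(yaw) Ry(pitch) Rx(roll)).
In Python, from plant import * gives the robot as it stands.
- The arm moves only by the shell command python3 -m crank 'ROWS' [FORCE]. ROWS is a JSON object of lists of equal length, an entry for each row: "fingers": the closure, from 0 (fully open) to 1 (shut); "offset": the shift along the tool's x, y, z in mm, a list of three; "rot": the turn, a rotation vector about the tool's x, y, z in degrees, a list of three. In form: {"fingers": [fingers, ...], "offset": [[dx, dy, dz], ...], "rot": [[wx, wy, wz], ...]}. A call has 1 to 12 rows; each row shifts and turns the pose as measured when the row begins, along the tool's axes as they then stand; what a row does not reach is not made up. A row lasts 1/8 s, in which the tool goes at most 62.5 mm and 10.7 degrees, less where a joint would pass 70% of its speed; a pose out of reach is approached as far as the arm can. A call with a gripper value outside its range is refused whole. The fingers move at their own pace and stop on an object; FORCE is the grip in N (left out, the last holds). Time passes only in rows, so rows that do not move let the fingers close. It gives the time, the measured TCP pose, the force and the opening at its end, in the units of the state.
- state(): the state, without advancing time (a new reading comes with each control period).
- grab_frame(name): name is "scene" or "top"; returns a dict with "frame" (420x560x3 uint8, red, green, blue), "intrinsics" (3x3 intrinsics, pixels), "R" (3x3) and "t" (3): a world point X has camera coordinates R X + t. Camera axes: x right, y down, z forward; pixel columns grow to the right and rows downward; lengths in mm; the calibration is good to about 2 mm. A picture is of the moment at which its call begins. There is no depth.
- close_job(): hands the job in, once; it reports no verdict.
The state is a dict: "time_s": time; "joint_positions": joint angles; "joint_vel": joint speeds; "joint_torque": joint torques, N m; "ee_pos": TCP position; "orientation": TCP orientation; "wrist_force": force on the tool from outside, world axes, zero at the start; "ft_torque": the same for the moment, N m; "finger_gap": finger opening in mm.
Only numpy, scipy, OpenCV 4.12 (cv2) and the standard library are available. Lean on these libraries where they do the work, as an engineer would, in place of code of your own. Each camera call takes 0.05 s, during which the arm holds its last target.

## Working session

There is one attempt and no reset: what is moved stays moved. The work goes in short steps, Python scripts to look and compute and a shell command to move; the robot and the scene stay as the last step left them, time stands still between calls to the robot, and variables do not carry over. Pictures are saved under pics/ and viewed, and the job is handed in when it is done.

```bash
ls; mkdir -p pics; python3 - <<'E'
from plant import *
import cv2,numpy as np
print(state())
for n in("scene","top"):
    f=grab_frame(n); cv2.imwrite(f"pics/{n}0.png",f["frame"][:,:,::-1])
    np.savez(f"pics/{n}0.npz",**f)
    print(n,f["intrinsics"],f["R"],f["t"])
E
```

```text
pics
{'time_s': 0.0, 'joint_positions': array([-6.93613387e+01,  2.75482565e+01,  9.14936243e+01,  4.61479861e-04,
        6.10243565e+01, -2.66989498e+00]), 'joint_vel': array([-0.03431252, -0.03586479,  0.05311732, -0.05950968,  0.07368936,
       -0.04373679]), 'joint_torque': array([ 1.45506205e-03, -9.50635743e+01, -4.30176044e+01, -1.25876404e-04,
        1.18977283e-02, -7.20925783e-06]), 'ee_pos': array([ 257.06808873, -596.54803767,  210.59131579]), 'orientation': array([-1.79933853e+02, -3.48845574e-03,  2.33083304e+01]), 'wrist_force': array([0.28528468, 0.58630534, 0.07454789]), 'ft_torque': array([-0.00285191,  0.05184209, -0.00807963]), 'finger_gap': 85.52672195994357}
scene [[428.3743038    0.         275.96235193]
 [  0.         428.3743038  215.97266941]
 [  0.           0.           1.        ]] [[-0.0192967   0.9997603   0.01034272]
 [ 0.61428804  0.02001716 -0.78882794]
 [-0.78884589 -0.00886837 -0.61452706]] [  -9.05273876 -264.87905511 1539.25697974]
top [[395.59297326   0.         281.08488246]
 [  0.         395.59297326 212.94369769]
 [  0.           0.           1.        ]] [[ 0.02424226 -0.99968022  0.00719492]
 [-0.99711314 -0.02469678 -0.07180155]
 [ 0.07195628 -0.00543352 -0.99739299]] [  -8.33482254  550.40193379 1227.10861823]
```

View pics/scene0.png

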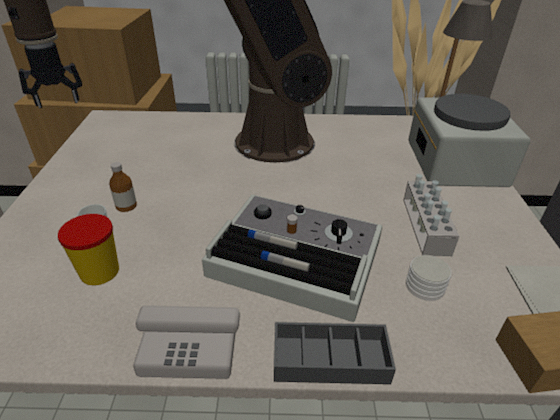

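View pics/top0.png

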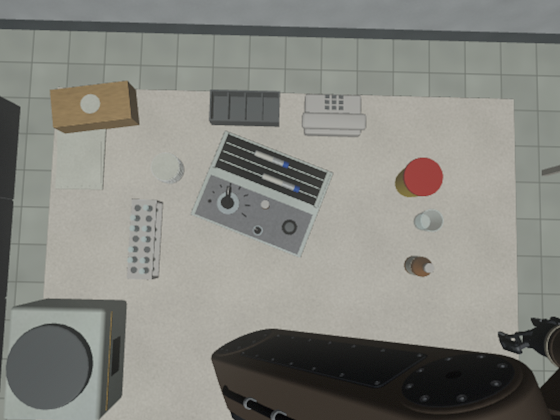

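The scene view faces the robot, and the mixer is in the middle. In the top view, +x is up and +y is left, with the selector near (228,202), the start button near (289,227), the timer near (257,230) and the vial near (265,204). I'll zoom in.

```bash
python3 - <<'E'
import cv2
a=cv2.imread('pics/top0.png')[120:265,180:345]; cv2.imwrite('pics/z1.png',cv2.resize(a,None,fx=4.1,fy=4.1,interpolation=cv2.INTER_CUBIC))
a=cv2.imread('pics/scene0.png')[190:320,195:395]; cv2.imwrite('pics/z2.png',cv2.resize(a,None,fx=4,fy=4,interpolation=cv2.INTER_CUBIC))
E
```

```text
(no output)
```

View pics/z1.png

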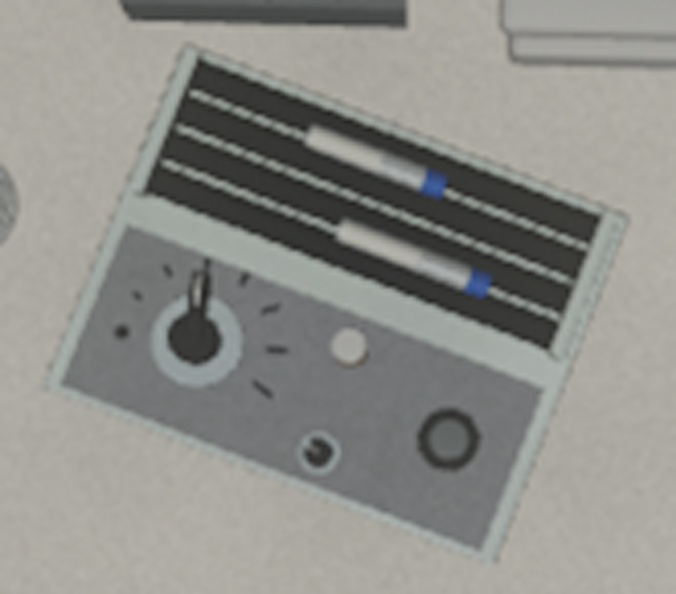

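View pics/z2.png

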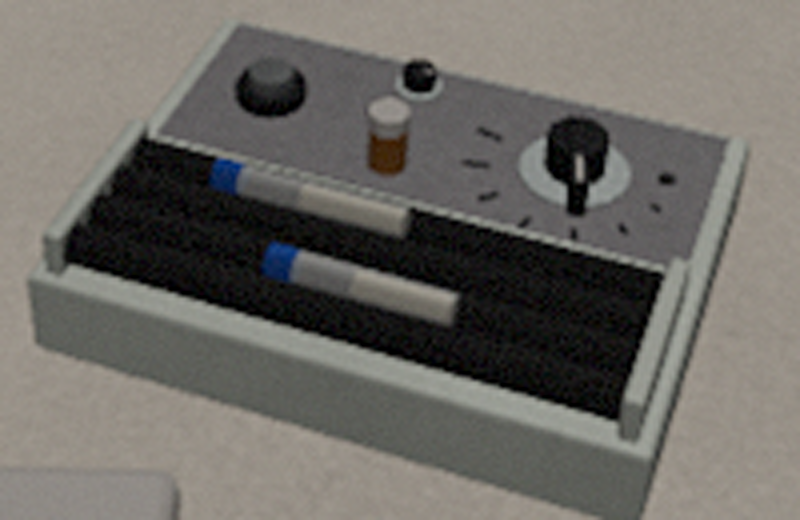

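```bash
cat > h.py <<'E'
import numpy as np,cv2
def load(n): return dict(np.load(f'pics/{n}.npz'))
def cast(f,uv,z):
    uv=np.atleast_2d(np.array(uv,float)); K,R,t=f['intrinsics'],f['R'],f['t']
    d=np.c_[uv,np.ones(len(uv))]@np.linalg.inv(K).T@R
    c=-R.T@t; s=(z-c[2])/d[:,2]
    return (c+s[:,None]*d)
def proj(f,X):
    p=np.atleast_2d(X)@f['R'].T+f['t']; p=p@f['intrinsics'].T; return p[:,:2]/p[:,2:]
E
python3 - <<'E'
from h import *
f=load('top0'); im=f['frame']; g=cv2.cvtColor(im,cv2.COLOR_RGB2GRAY)
hsv=cv2.cvtColor(im,cv2.COLOR_RGB2HSV)
for n,(x,y) in dict(deck=(230,225),ring=(219,205),side=(214,170),table=(160,300),btn=(289,227),hous=(289,220),hub=(227,203)).items(): print(n,im[y,x],hsv[y,x])
# dark blobs within deck region
roi=np.zeros_like(g); roi[170:250,195:320]=255
m=((g<70)&(roi>0)).astype(np.uint8)
n,l,s,c=cv2.connectedComponentsWithStats(m)
for i in range(1,n):
    if s[i][4]>=2: print(s[i],c[i].round(2),g[l==i].min())
E
```

```text
deck [116 117 117] [ 90   2 117]
ring [150 159 159] [ 90  14 159]
side [161 168 162] [ 64  11 168]
table [172 170 162] [ 24  15 172]
btn [100 103 102] [ 80   7 103]
hous [57 57 56] [30  4 57]
hub [57 57 56] [30  4 57]
[226 170  90  35 532] [273.23 185.63] 41
[251 170  68  26 326] [290.45 181.64] 44
[276 170  44  18 259] [301.15 176.76] 47
[301 170  19   8  79] [312.75 172.2 ] 50
[221 187  12  22 131] [227.12 200.46] 45
[239 187   1   2   2] [239.  187.5] 66
[209 200   2   2   4] [209.5 200.5] 55
[246 205   3   1   3] [247. 205.] 64
[282 220  15  14  76] [288.66 226.46] 52
[255 227   6   6  20] [257.75 230.05] 52
```

```bash
cat > meas.py <<'E'
from h import *
def hullc(mask,near):
    n,l,s,c=cv2.connectedComponentsWithStats(mask.astype(np.uint8))
    return n,l,s,c
f=load('top0'); im=f['frame']; up=8
b=cv2.resize(im,None,fx=up,fy=up,interpolation=cv2.INTER_CUBIC); g=cv2.cvtColor(b,cv2.COLOR_RGB2GRAY)
def px(p): return (np.asarray(p,float)+.5)/up-.5
def blob(mask,seed):
    n,l,s,c=cv2.connectedComponentsWithStats(mask.astype(np.uint8))
    k=l[int(seed[1]*up+up/2),int(seed[0]*up+up/2)]
    cs,_=cv2.findContours((l==k).astype(np.uint8),cv2.RETR_EXTERNAL,cv2.CHAIN_APPROX_NONE)
    return max(cs,key=cv2.contourArea)
out={}
for n,th,seed,z in(('ring',g>138,(219,205),68),('start',g<88,(282,225),77),('timer',g<88,(257,229),82),('dot',g<90,(209,200),65)):
    c=cv2.convexHull(blob(th,seed)); w=cast(f,px(c[:,0]),z)
    e=cv2.fitEllipse(w[:,:2].astype(np.float32)) if len(w)>5 else None
    print(n,e)
    out[n]=np.array(e[0])
# deck
m=(abs(g.astype(int)-117)<14); m=cv2.morphologyEx(m.astype(np.uint8),cv2.MORPH_OPEN,np.ones((9,9)))
c=cv2.convexHull(blob(m,(230,225))); w=cast(f,px(c[:,0]),65)[:,:2]
print('deck',cv2.minAreaRect(w.astype(np.float32)))
# yaw from selector->start, known local
d=out['start']-out['ring']; loc=np.array([0,-200.])
yaw=np.arctan2(d[1],d[0])+np.pi/2; print('yaw',np.degrees(yaw),'dist',np.linalg.norm(d))
E
python3 meas.py
```

```text
ring ((574.1107788085938, 168.50759887695312), (66.20489501953125, 67.6082992553711), 98.02236938476562)
start ((505.4954833984375, -19.00619125366211), (45.05617904663086, 46.186092376708984), 46.00677490234375)
timer ((493.5328063964844, 75.74136352539062), (18.99994468688965, 19.848222732543945), 122.52777862548828)
dot ((579.6179809570312, 224.59947204589844), (9.74275016784668, 10.501930236816406), 13.940359115600586)
deck ((542.579345703125, 89.77716827392578), (333.3180847167969, 128.72802734375), 69.994873046875)
yaw -20.098650680934877 dist 199.67343402008046
```

The mixer fit is consistent: yaw is −20.1° and the selector-to-start distance measures 199.7 mm against a nominal 200. Next I check the setting by projecting candidate pointer tips, and locate the vial.

```bash
cat >> h.py <<'E'
S=np.array([574.1,168.5]); B=np.array([505.5,-19.0]); YAW=-20.1
def tip(k,r=44,z=97):
    a=np.radians(105-30*k+YAW); return np.r_[S+r*np.array([np.cos(a),np.sin(a)]),z]
E
python3 - <<'E'
from h import *
for n in('top0','scene0'):
    f=load(n); im=f['frame'][:,:,::-1].copy(); u=6
    x0,y0=(190,160) if n=='top0' else (300,200)
    b=cv2.resize(im[y0:y0+80,x0:x0+110],None,fx=u,fy=u,interpolation=cv2.INTER_CUBIC)
    for k in range(8):
        for r in(10,46):
            p=(proj(f,tip(k,r))[0]-[x0,y0]+.5)*u; cv2.circle(b,tuple(int(v) for v in p),3,(0,0,255) if k==3 else (0,255,0),-1)
    for X in([*S,68],[*B,87]):
        p=(proj(f,X)[0]-[x0,y0]+.5)*u; cv2.circle(b,tuple(int(v) for v in p),4,(255,0,255),-1)
    cv2.imwrite(f'pics/chk_{n}.png',b)
print(cast(load('top0'),[265,204.5],107))
E
python3 -m crank '{"fingers":[1,1,1,1,1,1,1,1,1,1,1,1],"offset":[[38,-36,0],[38,-36,0],[38,-36,0],[38,-36,0],[38,-36,0],[38,-36,0],[38,-36,0],[38,-36,0],[38,-36,0],[38,-36,0],[38,-36,0],[38,-36,0]],"rot":[[0,0,0],[0,0,0],[0,0,0],[0,0,0],[0,0,0],[0,0,0],[0,0,0],[0,0,0],[0,0,0],[0,0,0],[0,0,0],[0,0,0]]}' 30
```

```text
[[567.81893869  53.42199319 107.        ]]
time_s: 1.6
ee_pos: [510.2, -4.1, 209.1]
orientation: [-179.9, 0.0, 23.0]
wrist_force: [0.3, -0.9, 0.0]
finger_gap: 0.1
```

View pics/chk_top0.png

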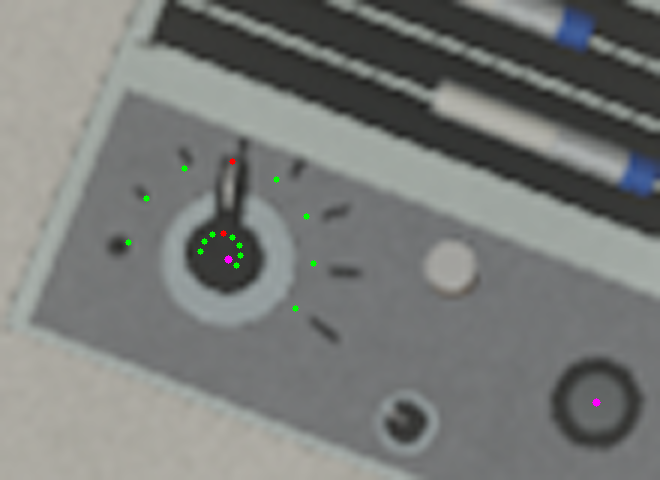

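View pics/chk_scene0.png

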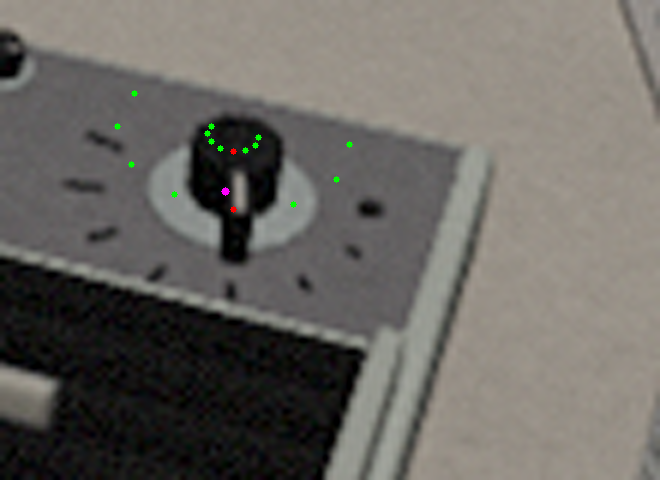

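The pointer is on stroke 3 in both views (red marks), so I need two clicks clockwise. I'll move the closed fingers to the counterclockwise side of the bar.

```bash
python3 -m crank '{"fingers":[1,1,1,1,1,1,1,1,1,1,1,1],"offset":[[41,-37,0],[41,-37,0],[41,-37,0],[41,-37,0],[0,0,0],[0,0,0],[0,0,0],[0,0,0],[0,0,0],[0,0,0],[0,0,0],[0,0,0]],"rot":[[0,0,0],[0,0,0],[0,0,0],[0,0,0],[0,0,-10],[0,0,-10],[0,0,-10],[0,0,-10],[0,0,-10],[0,0,-10],[0,0,-10],[0,0,-10]]}'
```

```text
time_s: 3.1
ee_pos: [603.9, 208.1, 204.6]
orientation: [-179.6, -0.1, 105.8]
wrist_force: [0.6, 0.5, -0.0]
finger_gap: 0.5
```

```bash
cat > tgt.py <<'E'
import sys
from plant import *
from h import *
from scipy.spatial.transform import Rotation as Ro
def show(X,yaw):
    s=state(); Rm=Ro.from_euler('xyz',s['orientation'],degrees=True)
    d=Rm.inv().apply(np.array(X)-s['ee_pos'])
    rv=(Rm.inv()*Ro.from_euler('xyz',[180,0,yaw],degrees=True)).as_rotvec(degrees=True)
    print('pos',s['ee_pos'].round(1),s['orientation'].round(1),'F',s['wrist_force'].round(1),'t',round(s['time_s'],2)); print('offset',d.round(1),'rot',rv.round(1))
def pose(phi,z,r=38,t=17):
    a=np.radians(phi); return np.r_[S+r*np.array([np.cos(a),np.sin(a)])+t*np.array([-np.sin(a),np.cos(a)]),z],phi+90
if __name__=='__main__':
    a=sys.argv
    if a[1]=='p': show(*pose(float(a[2]),float(a[3])))
    else: show([*B,float(a[2])],float(a[3]))
E
python3 tgt.py p 18 110
```

```text
pos [603.9 208.1 204.6] [-1.796e+02 -1.000e-01  1.058e+02] F [ 0.6  0.5 -0. ] t 3.1
offset [-11.8  -1.4  94.6] rot [-0.4 -0.2 -2.2]
```

```bash
python3 -m crank '{"fingers":[1,1,1,1,1],"offset":[[-11.8,-1.4,20],[0,0,25],[0,0,25],[0,0,20],[0,0,0]],"rot":[[-0.4,-0.2,-2.2],[0,0,0],[0,0,0],[0,0,0],[0,0,0]]}'; python3 tgt.py p 18 79
python3 - <<'E'
from plant import *
import cv2
f=grab_frame('scene'); cv2.imwrite('pics/s1.png',cv2.resize(f['frame'][180:330,190:400,::-1],None,fx=3.5,fy=3.5))
E
```

```text
time_s: 3.72
ee_pos: [604.9, 195.8, 111.2]
orientation: [-179.9, 0.0, 108.2]
wrist_force: [-0.2, 1.3, 0.4]
finger_gap: -0.3
pos [604.9 195.8 111.2] [-179.9    0.   108.2] F [-0.2  1.3  0.4] t 3.73
offset [ 0.6  0.4 32.2] rot [-0.1  0.   0.2]
```

View pics/s1.png

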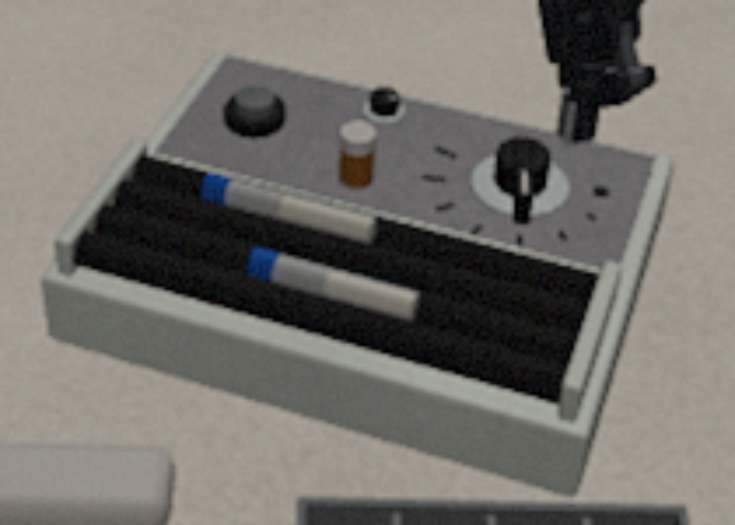

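```bash
python3 - <<'E'
from h import *
f=load('scene0'); p=proj(f,[[604.9,195.8,111.2],[604.9,195.8,79]]); print(p,(p-[190,180])*3.5)
E
```

```text
[[352.04011067 225.86379314]
 [350.41125801 236.42427433]] [[567.14038734 160.52327598]
 [561.43940303 197.48496016]]
```

```bash
python3 - <<'E'
from plant import *
from h import *
s=state(); print(s['ee_pos'])
for n,(x,y) in dict(scene=(310,170),top=(180,150)).items():
    f=grab_frame(n); np.savez(f'pics/{n}2.npz',**f); b=cv2.resize(f['frame'][y:y+80,x:x+100,::-1],None,fx=6,fy=6,interpolation=cv2.INTER_CUBIC)
    b=cv2.convertScaleAbs(b,alpha=1.7)
    p=(proj(f,s['ee_pos'])[0]-[x,y]+.5)*6; cv2.circle(b,tuple(int(v) for v in p),3,(0,0,255),-1)
    cv2.imwrite(f'pics/{n}2.png',b)
E
```

```text
[605.53447085 195.95477621 112.18460787]
```

View pics/scene2.png

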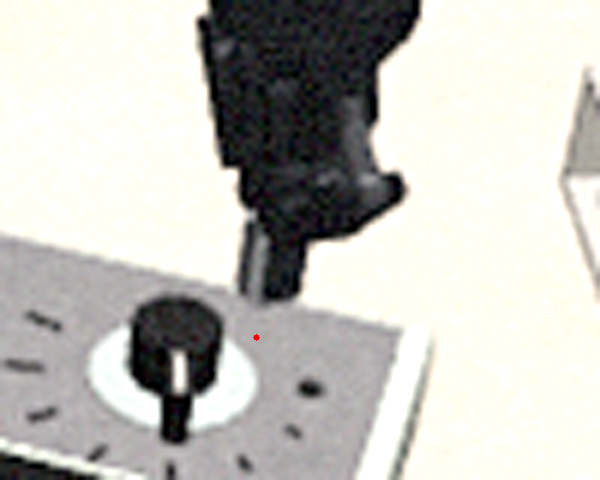

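View pics/top2.png

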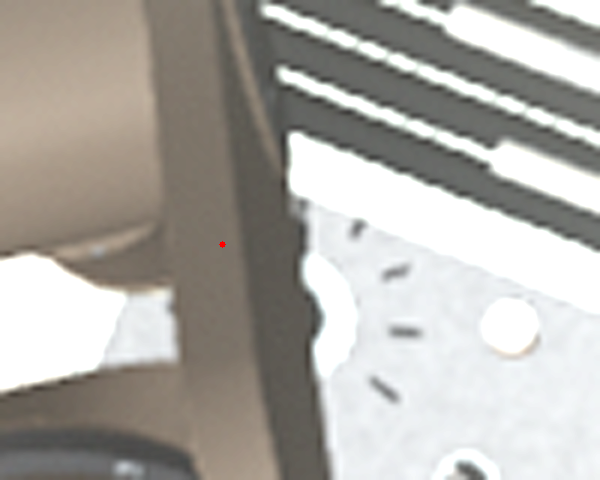

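```bash
python3 - <<'E'
from h import *
P=np.array([257.1,-596.5,210.6])
a=np.radians(23.3); ty=np.array([np.sin(a),-np.cos(a),0])
for n,(x,y),(w,h) in(('scene0',(10,40),(100,80)),('top0',(470,290),(90,75))):
    f=load(n); b=cv2.resize(f['frame'][y:y+h,x:x+w,::-1],None,fx=7,fy=7,interpolation=cv2.INTER_CUBIC); b=cv2.convertScaleAbs(b,alpha=1.6)
    for dz,c in((0,(0,0,255)),(13,(0,255,0)),(32,(255,0,0))):
        for s in(-42.5,0,42.5):
            p=(proj(f,P+ty*s+[0,0,dz])[0]-[x,y]+.5)*7; cv2.circle(b,tuple(int(v) for v in p),3,c,-1)
    cv2.imwrite(f'pics/c3{n}.png',b)
f=load('scene2'); q=np.array([605.,196,112])
print(proj(f,[q,q+[0,0,10],q+[-10,0,0],q+[0,10,0]]))
E
```

```text
[[352.17315949 225.62510908]
 [352.69345213 222.25574224]
 [351.65428733 222.91569457]
 [356.50005642 225.71246901]]
```

View pics/c3scene0.png

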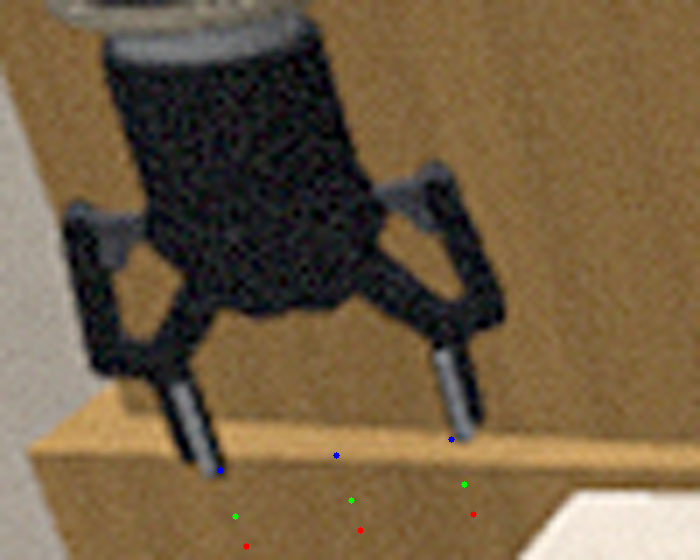

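View pics/c3top0.png

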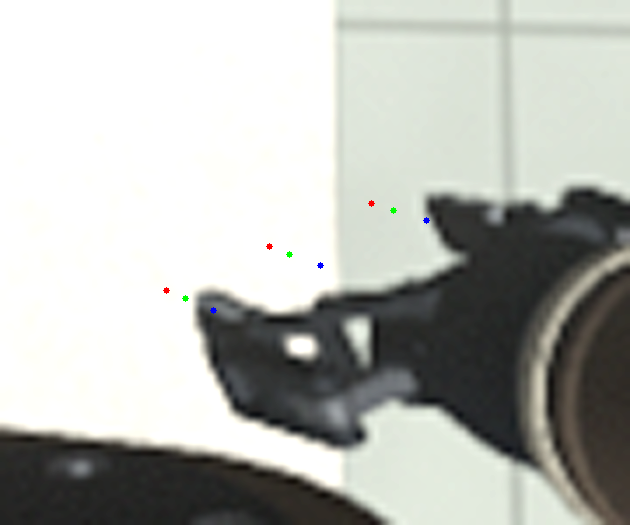

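The view shows the finger tips about 18 mm higher than the reported TCP, both now and at the start. I'll trust the pictures and descend in stages, watching the force.

```bash
cat > snap.py <<'E'
import sys
from plant import *
from h import *
tag=sys.argv[1]; s=state()
print(s['ee_pos'].round(1),s['orientation'].round(1),'F',s['wrist_force'].round(1),'t',round(s['time_s'],2))
f=grab_frame('scene'); np.savez(f'pics/{tag}.npz',**f); x,y=[int(v) for v in sys.argv[2:4]] if len(sys.argv)>2 else (295,170)
b=cv2.convertScaleAbs(cv2.resize(f['frame'][y:y+90,x:x+120,::-1],None,fx=6,fy=6,interpolation=cv2.INTER_CUBIC),alpha=1.7)
for dz,c in((0,(0,0,255)),(18,(255,0,0))):
    p=(proj(f,s['ee_pos']+[0,0,dz])[0]-[x,y]+.5)*6; cv2.circle(b,tuple(int(v) for v in p),3,c,-1)
cv2.imwrite(f'pics/{tag}.png',b)
E
python3 -m crank '{"fingers":[1,1,1,1],"offset":[[0,0,15],[0,0,15],[0,0,7],[0,0,0]],"rot":[[0,0,0],[0,0,0],[0,0,0],[0,0,0]]}'; python3 tgt.py p 18 64; python3 snap.py s4
```

```text
time_s: 4.38
ee_pos: [607.2, 196.4, 75.1]
orientation: [179.8, 0.1, 108.3]
wrist_force: [-0.4, 0.3, 0.4]
finger_gap: -0.0
pos [607.2 196.4  75.1] [1.798e+02 1.000e-01 1.083e+02] F [-0.4  0.3  0.4] t 4.38
offset [ 0.7 -2.2 11.1] rot [0.2 0.1 0.3]
[607.2 196.4  75.1] [1.798e+02 1.000e-01 1.083e+02] F [-0.4  0.3  0.4] t 4.38
```

View pics/s4.png

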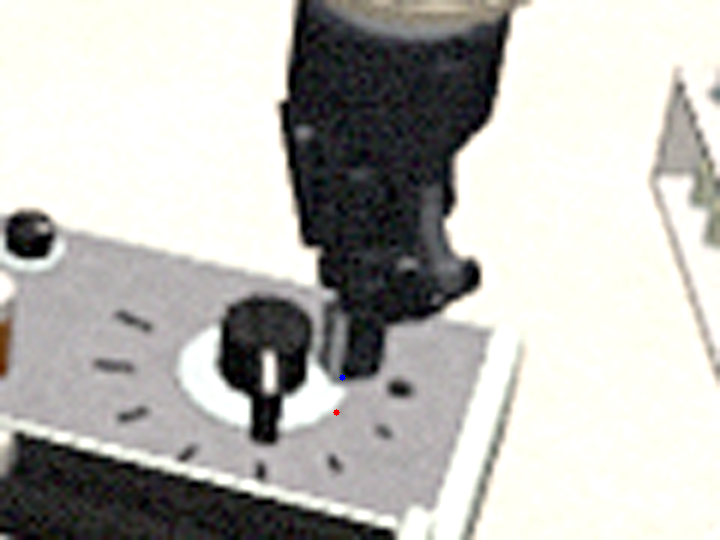

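```bash
python3 -m crank '{"fingers":[1,1,1],"offset":[[0.7,-2.2,6],[0,0,5.5],[0,0,0]],"rot":[[0.2,0.1,0.3],[0,0,0],[0,0,0]]}'; python3 tgt.py p 18 64; python3 snap.py s5
```

```text
time_s: 4.8
ee_pos: [605.3, 196.6, 63.7]
orientation: [179.9, -0.0, 107.9]
wrist_force: [-0.0, 1.2, -0.0]
finger_gap: -0.2
pos [605.3 196.6  63.7] [179.9  -0.  107.9] F [-0.   1.2 -0. ] t 4.8
offset [-0.1 -0.4 -0.3] rot [ 0.1 -0.  -0.1]
[605.3 196.6  63.7] [179.9  -0.  107.9] F [-0.   1.2 -0. ] t 4.8
```

View pics/s5.png

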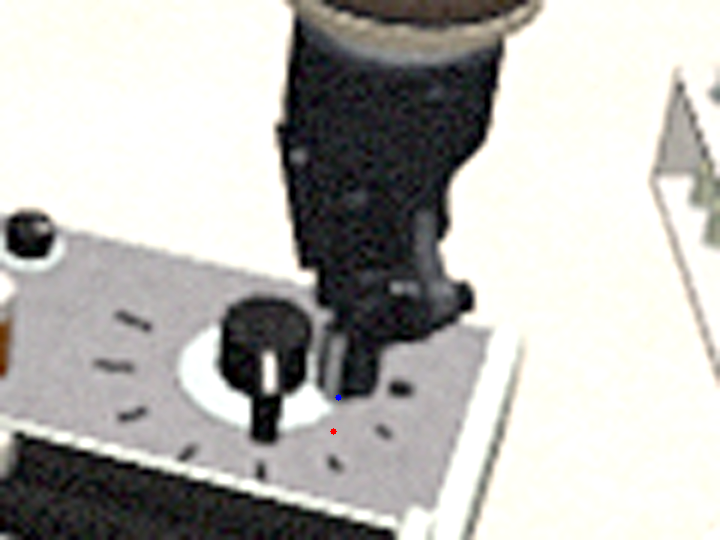

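```bash
python3 -m crank '{"fingers":[1,1,1,1,1,1,1,1,1],"offset":[[-2.7,1.1,0],[-2.7,1.1,0],[-2.7,1.1,0],[-2.7,1.1,0],[-2.7,1.1,0],[-2.7,1.1,0],[-2.7,1.1,0],[-2.7,1.1,0],[0,0,0]],"rot":[[0,0,4],[0,0,4],[0,0,4],[0,0,4],[0,0,4],[0,0,4],[0,0,4],[0,0,4],[0,0,0]]}'; python3 tgt.py p -14 64; python3 snap.py s6
```

```text
time_s: 5.98
ee_pos: [616.9, 176.7, 65.6]
orientation: [179.8, -0.2, 74.9]
wrist_force: [0.4, -0.4, 0.9]
finger_gap: -0.0
pos [616.9 176.7  65.6] [179.8  -0.2  74.9] F [ 0.4 -0.4  0.9] t 5.97
offset [-1.4 -1.5  1.6] rot [ 0.2 -0.2 -1.1]
[616.9 176.7  65.6] [179.8  -0.2  74.9] F [ 0.4 -0.4  0.9] t 5.97
```

View pics/s6.png

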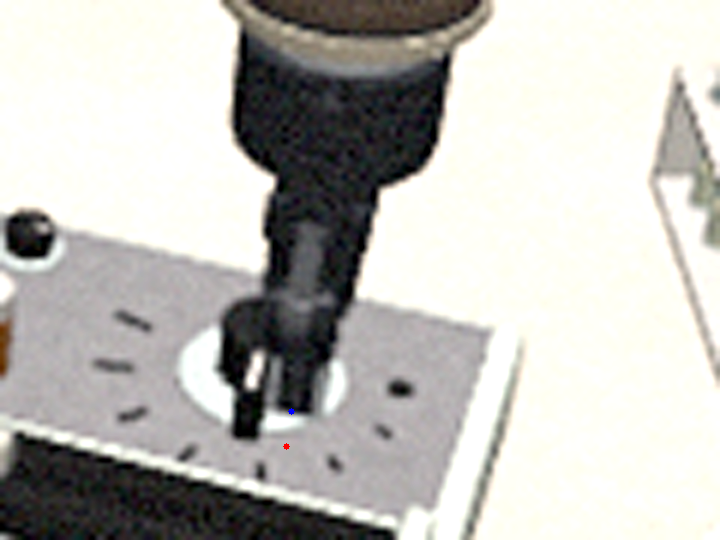

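```bash
cat > bar.py <<'E'
import sys
from h import *
f=load(sys.argv[1]); x,y=295,170; u=8
b=cv2.convertScaleAbs(cv2.resize(f['frame'][y+45:y+90,x+10:x+90,::-1],None,fx=u,fy=u,interpolation=cv2.INTER_CUBIC),alpha=2.2)
for a in map(float,sys.argv[2:]):
    t=np.radians(a); ur=np.array([np.cos(t),np.sin(t)]); n=np.array([-ur[1],ur[0]])
    P=[[*(S+r*ur+s*n),z] for r,s,z in((48,-6,97),(48,6,97),(48,6,71),(48,-6,71))]
    p=(proj(f,P)-[x+10,y+45]+.5)*u
    cv2.polylines(b,[p.astype(np.int32)],True,[(0,0,255),(0,200,0),(255,0,0)][sys.argv[2:].index(str(a) if str(a) in sys.argv[2:] else str(int(a)))%3],1)
cv2.imwrite('pics/bar_%s.png'%sys.argv[1],b)
E
python3 bar.py s5 -5; python3 bar.py s6 -5 -15 -25
```

```text
(no output)
```

View pics/bar_s5.png

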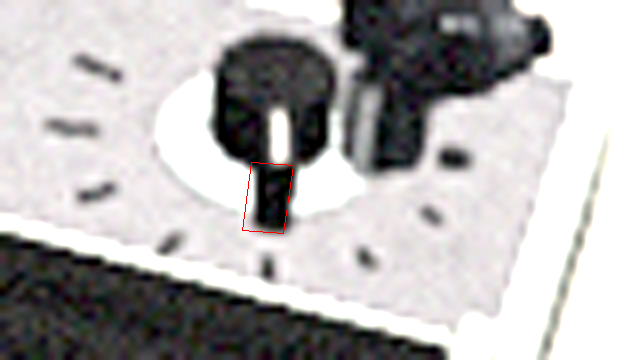

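View pics/bar_s6.png

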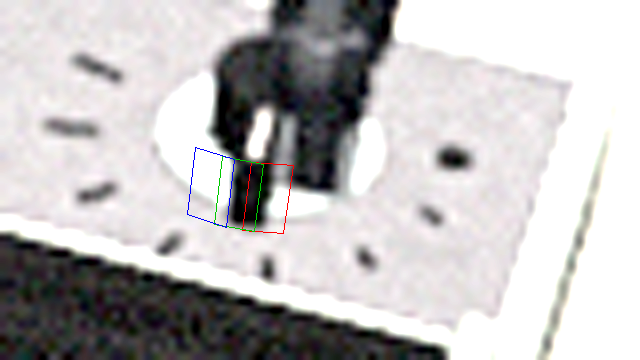

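The bar has turned about 8° from stroke 3 with the finger against it. I'll carry on past the first click.

```bash
python3 -m crank '{"fingers":[1,1,1,1,1],"offset":[[-3.5,-0.4,1.6],[-2.7,1.1,0],[-2.7,1.1,0],[-2.7,1.1,0],[0,0,0]],"rot":[[0.2,-0.2,3],[0,0,4],[0,0,4],[0,0,4],[0,0,0]]}'; python3 tgt.py p -29 64; python3 snap.py s7; python3 bar.py s7 -5 -35 -65
```

```text
time_s: 6.65
ee_pos: [616.6, 165.4, 64.9]
orientation: [179.9, -0.1, 60.1]
wrist_force: [0.7, -0.6, -0.3]
finger_gap: -0.5
pos [616.6 165.4  64.9] [ 1.799e+02 -1.000e-01  6.010e+01] F [ 0.7 -0.6 -0.3] t 6.65
offset [-0.9 -0.7  0.9] rot [ 0.1 -0.1 -0.9]
[616.6 165.4  64.9] [ 1.799e+02 -1.000e-01  6.010e+01] F [ 0.7 -0.6 -0.3] t 6.65
```

View pics/bar_s7.png

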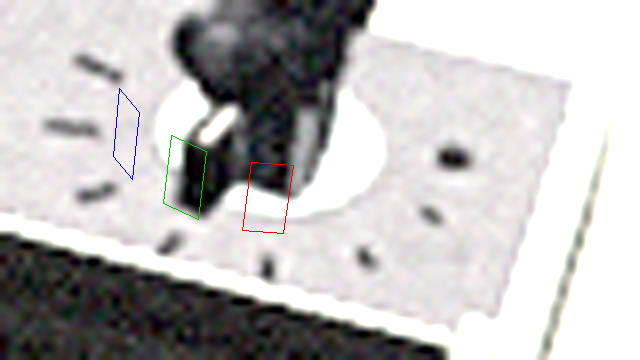

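One click has been counted and the bar sits at 4 (−35°). Next is the second click.

```bash
python3 -m crank '{"fingers":[1,1,1,1,1,1],"offset":[[-3.2,0.5,0.8],[-2.7,1.1,0],[-2.7,1.1,0],[-2.7,1.1,0],[-2.7,1.1,0],[0,0,0]],"rot":[[0.1,-0.1,3],[0,0,4],[0,0,4],[0,0,4],[0,0,4],[0,0,0]]}'; python3 tgt.py p -49 64; python3 snap.py s8; python3 bar.py s8 -5 -35 -65
```

```text
time_s: 7.45
ee_pos: [613.7, 153.7, 64.5]
orientation: [-180.0, -0.2, 41.5]
wrist_force: [0.0, 1.1, 0.8]
finger_gap: 0.3
pos [613.7 153.7  64.5] [-180.    -0.2   41.5] F [0.  1.1 0.8] t 7.45
offset [-3.2  0.9  0.5] rot [-0.  -0.2  0.5]
[613.7 153.7  64.5] [-180.    -0.2   41.5] F [0.  1.1 0.8] t 7.45
```

View pics/bar_s8.png

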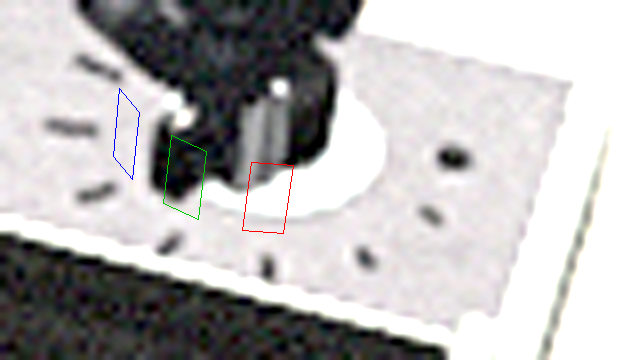

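```bash
python3 -m crank '{"fingers":[1,1,1,1],"offset":[[-3.5,1.0,0.5],[-3,1.1,0],[-2.7,1.1,0],[0,0,0]],"rot":[[0,-0.2,2],[0,0,3],[0,0,3],[0,0,0]]}'; python3 tgt.py p -54 64; python3 snap.py s9; python3 bar.py s9 -5 -35 -65
```

```text
time_s: 8.0
ee_pos: [608.5, 145.4, 64.1]
orientation: [-180.0, -0.0, 33.5]
wrist_force: [0.1, -0.2, 0.7]
finger_gap: -0.3
pos [608.5 145.4  64.1] [-180.    -0.    33.5] F [ 0.1 -0.2  0.7] t 8.0
offset [ 2.8 -1.   0.1] rot [-0.  -0.  -2.5]
[608.5 145.4  64.1] [-180.    -0.    33.5] F [ 0.1 -0.2  0.7] t 8.0
```

View pics/bar_s9.png

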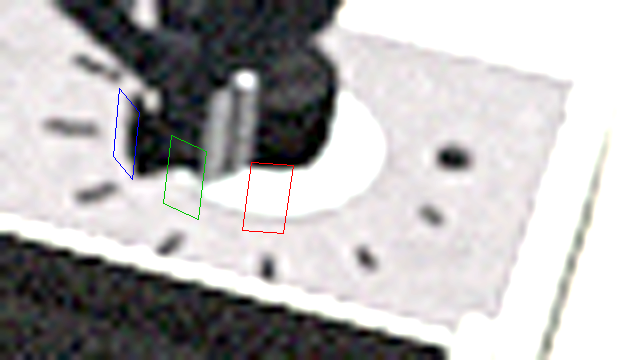

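The bar looks to be at 5. I'll back the finger off counterclockwise, raise it and look.

```bash
python3 -m crank '{"fingers":[1,1,1,1,1,1,1],"offset":[[5,0,0],[10,0,0],[0,0,-20],[0,0,-40],[0,0,-40],[0,0,-20],[0,0,0]],"rot":[[0,0,0],[0,0,0],[0,0,0],[0,0,0],[0,0,0],[0,0,0],[0,0,0]]}'; python3 snap.py s10; python3 bar.py s10 -35 -65 -95
```

```text
time_s: 8.93
ee_pos: [624.8, 156.6, 187.4]
orientation: [-180.0, -0.1, 33.8]
wrist_force: [0.6, 0.3, -0.3]
finger_gap: -0.2
[624.8 156.6 187.4] [-1.80e+02 -1.00e-01  3.38e+01] F [ 0.6  0.3 -0.3] t 8.93
```

View pics/s10.png

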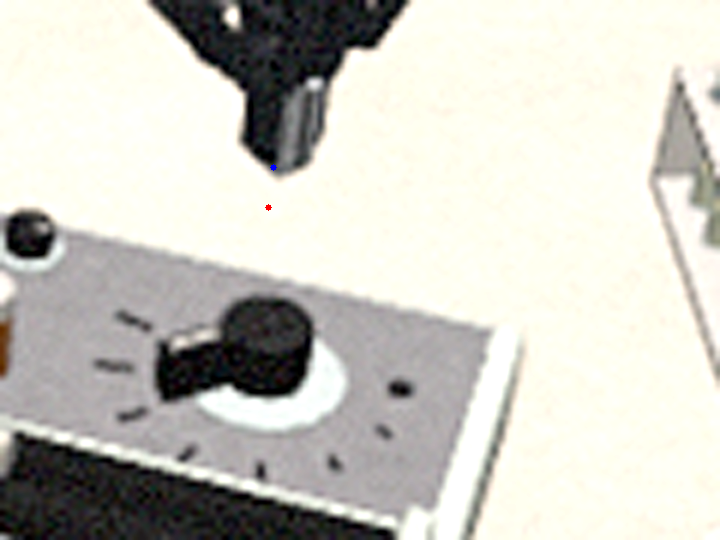

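View pics/bar_s10.png

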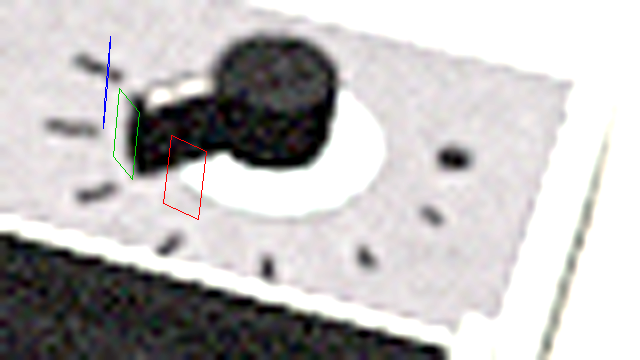

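```bash
python3 tgt.py b 130 34
```

```text
pos [624.3 156.5 186.4] [-180.     0.    33.8] F [ 0.4 -0.2  0.3] t 8.97
offset [-196.3   79.7   56.3] rot [-0.   0.  -0.2]
```

```bash
python3 -m crank '{"fingers":[1,1,1,1,1,1,1,1,1],"offset":[[-33,13,0],[-33,13,0],[-33,13,0],[-33,13,0],[-33,13,0],[-31,14,0],[0,0,30],[0,0,26],[0,0,0]],"rot":[[0,0,0],[0,0,0],[0,0,0],[0,0,0],[0,0,0],[0,0,0],[0,0,0],[0,0,0],[0,0,0]]}'; python3 tgt.py b 100 34; python3 snap.py s11 220 150; python3 - <<'E'
from plant import *
from h import *
f=grab_frame('top'); np.savez('pics/top11.npz',**f); x,y=185,160
b=cv2.resize(f['frame'][y:y+90,x:x+130,::-1],None,fx=6,fy=6,interpolation=cv2.INTER_CUBIC)
for r in(20,46):
    p=(proj(f,tip(5,r))[0]-[x,y]+.5)*6; cv2.circle(b,tuple(int(v) for v in p),3,(0,0,255),-1)
cv2.imwrite('pics/top11.png',b)
E
```

```text
time_s: 10.1
ee_pos: [497.6, -22.5, 119.0]
orientation: [-179.5, 0.6, 34.0]
wrist_force: [0.0, -0.1, 0.3]
finger_gap: 0.1
pos [497.6 -22.5 119. ] [-179.5    0.6   34. ] F [ 0.  -0.1  0.3] t 10.1
offset [ 8.7  1.7 18.9] rot [-0.5  0.6 -0. ]
[497.6 -22.5 119. ] [-179.5    0.6   34. ] F [ 0.  -0.1  0.3] t 10.1
```

View pics/s11.png

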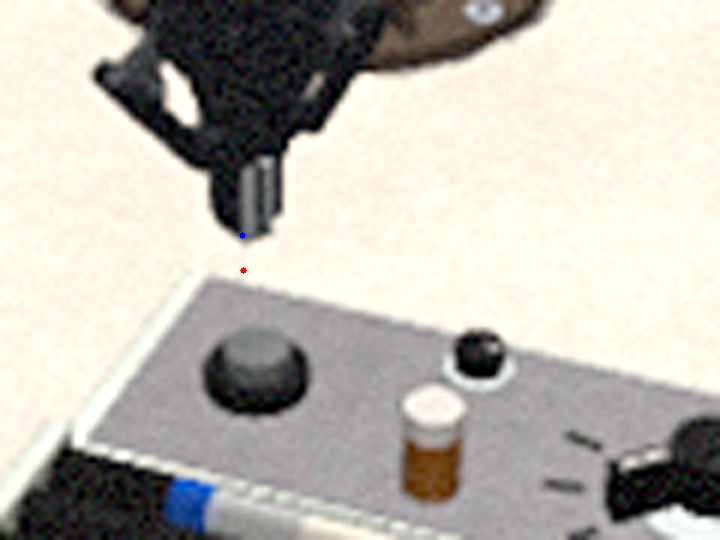

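View pics/top11.png

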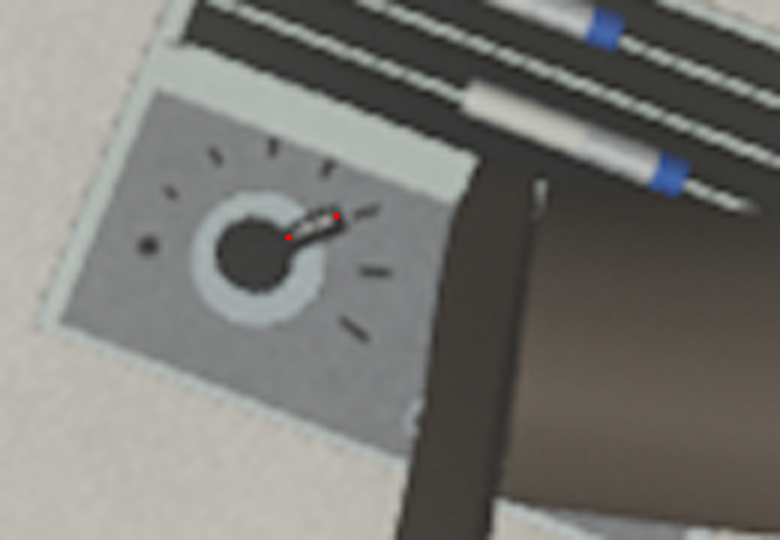

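In the top view the white line lies on the setting 5 marks at (337,216). In the scene view the vial and timer look unmoved. Now I go over the button.

```bash
python3 -m crank '{"fingers":[1,1,1,1,1],"offset":[[8.7,1.7,0],[0,0,15],[0,0,12],[0,0,0],[0,0,0]],"rot":[[-0.5,0.6,0],[0,0,0],[0,0,0],[0,0,0],[0,0,0]]}'; python3 tgt.py b 76 34; python3 snap.py s12 220 150
```

```text
time_s: 10.82
ee_pos: [509.3, -18.4, 93.4]
orientation: [179.7, -0.3, 34.0]
wrist_force: [0.1, 0.4, 0.3]
finger_gap: 0.3
pos [509.3 -18.4  93.4] [179.7  -0.3  34. ] F [0.1 0.4 0.3] t 10.82
offset [-3.6 -1.7 17.3] rot [ 0.3 -0.3  0. ]
[509.3 -18.4  93.4] [179.7  -0.3  34. ] F [0.1 0.4 0.3] t 10.82
```

View pics/s12.png

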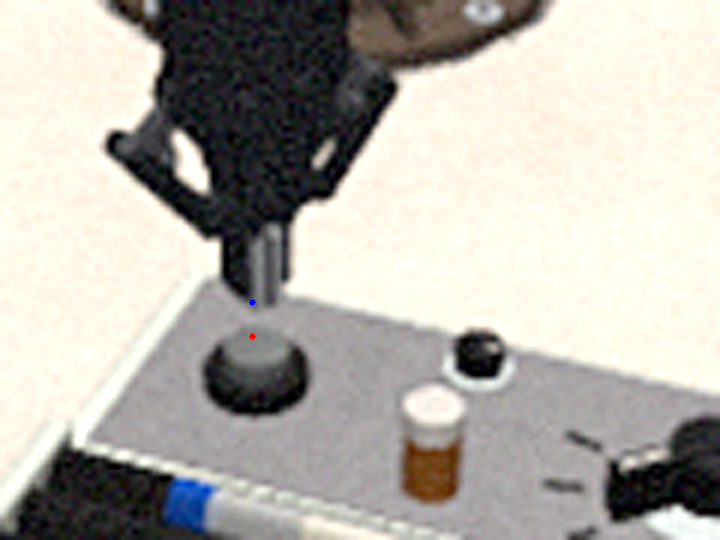

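```bash
python3 -m crank '{"fingers":[1,1,1,1],"offset":[[-3.6,-1.7,6],[0,0,8],[0,0,5],[0,0,0]],"rot":[[0.3,-0.3,0],[0,0,0],[0,0,0],[0,0,0]]}'; python3 tgt.py b 66 34; python3 snap.py s13 220 150
```

```text
time_s: 11.38
ee_pos: [505.2, -19.2, 73.3]
orientation: [-180.0, 0.0, 34.0]
wrist_force: [0.5, 0.3, 0.9]
finger_gap: -0.2
pos [505.2 -19.2  73.3] [-180.    0.   34.] F [0.5 0.3 0.9] t 11.38
offset [0.4 0.  7.3] rot [-0.  0.  0.]
[505.2 -19.2  73.3] [-180.    0.   34.] F [0.5 0.3 0.9] t 11.38
```

View pics/s13.png

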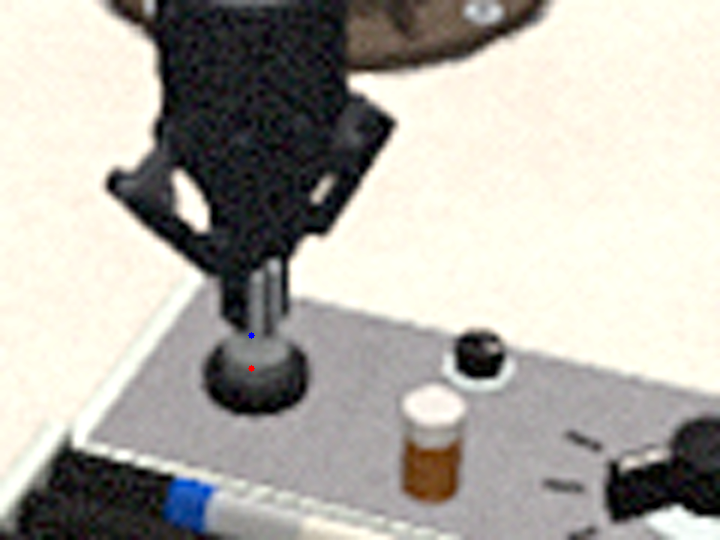

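```bash
python3 -m crank '{"fingers":[1,1],"offset":[[0.4,0,2.5],[0,0,2.5]],"rot":[[0,0,0],[0,0,0]]}'; python3 -m crank '{"fingers":[1],"offset":[[0,0,2]],"rot":[[0,0,0]]}';python3 -m crank '{"fingers":[1],"offset":[[0,0,2]],"rot":[[0,0,0]]}'
```

```text
time_s: 11.68
ee_pos: [506.1, -18.9, 68.6]
orientation: [180.0, -0.0, 34.0]
wrist_force: [-0.1, 0.8, -0.7]
finger_gap: 0.0
time_s: 11.8
ee_pos: [506.0, -18.9, 66.4]
orientation: [180.0, -0.0, 34.0]
wrist_force: [-0.9, -0.1, 1.3]
finger_gap: 0.2
time_s: 11.92
ee_pos: [506.1, -18.9, 64.4]
orientation: [180.0, -0.0, 34.0]
wrist_force: [-1.6, -0.6, 2.2]
finger_gap: 0.1
```

```bash
for i in 1 2 3; do :; done; python3 -m crank '{"fingers":[1],"offset":[[0,0,2]],"rot":[[0,0,0]]}'; python3 -m crank '{"fingers":[1],"offset":[[0,0,1.5]],"rot":[[0,0,0]]}'; python3 snap.py s14 220 150
```

```text
time_s: 12.05
ee_pos: [506.0, -18.9, 62.3]
orientation: [180.0, -0.0, 34.0]
wrist_force: [-1.0, 0.6, 4.0]
finger_gap: -0.1
time_s: 12.18
ee_pos: [506.1, -18.9, 60.8]
orientation: [180.0, -0.0, 34.0]
wrist_force: [-1.9, 0.3, 11.5]
finger_gap: 0.0
[506.1 -18.9  60.8] [180.  -0.  34.] F [-1.9  0.3 11.5] t 12.18
```

View pics/s14.png

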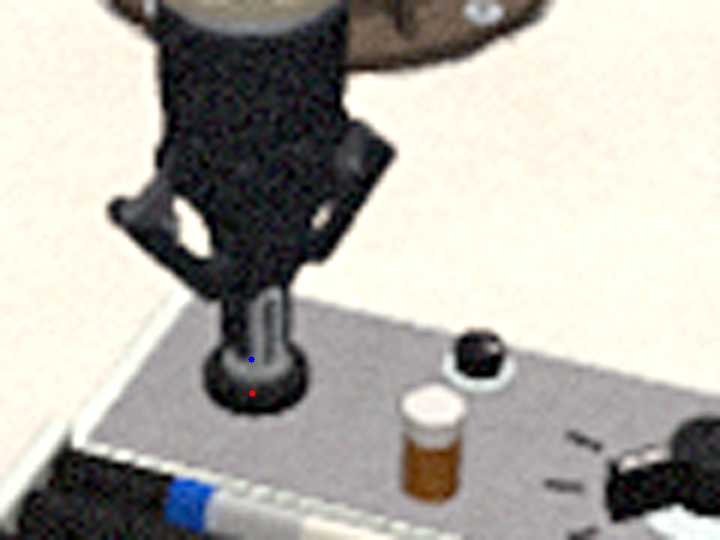

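The force jumped from 4 to 11.5 N and the cap is visibly sunk, so the button has reached its end stop. I'll hold briefly, then lift.

```bash
python3 -m crank '{"fingers":[1,1],"offset":[[0,0,0.3],[0,0,0]],"rot":[[0,0,0],[0,0,0]]}'; python3 -m crank '{"fingers":[1,1,1,1,1,1,1,1],"offset":[[0,0,-10],[0,0,-25],[0,0,-40],[0,0,-40],[-30,15,0],[-30,15,0],[0,0,0],[0,0,0]],"rot":[[0,0,0],[0,0,0],[0,0,0],[0,0,0],[0,0,0],[0,0,0],[0,0,0],[0,0,0]]}'; python3 snap.py s15 245 180;  python3 - <<'E'
from plant import *
from h import *
f=grab_frame('top'); np.savez('pics/top15.npz',**f)
cv2.imwrite('pics/top15.png',f['frame'][:,:,::-1])
E
```

```text
time_s: 12.48
ee_pos: [506.1, -19.0, 60.9]
orientation: [180.0, -0.0, 34.0]
wrist_force: [-1.7, 0.9, 5.5]
finger_gap: 0.0
time_s: 13.48
ee_pos: [473.0, -78.5, 183.3]
orientation: [179.8, -0.1, 34.1]
wrist_force: [0.4, 0.2, 0.1]
finger_gap: 0.4
[473.  -78.5 183.3] [ 1.798e+02 -1.000e-01  3.410e+01] F [0.4 0.2 0.1] t 13.47
```

View pics/s15.png

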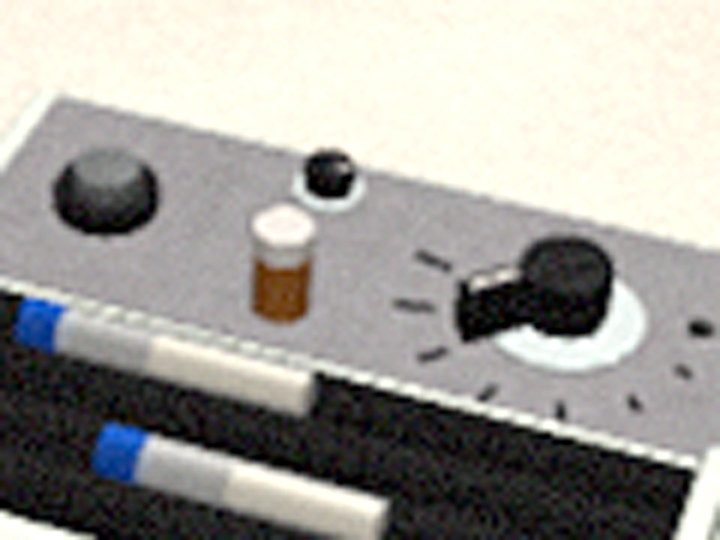

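View pics/top15.png

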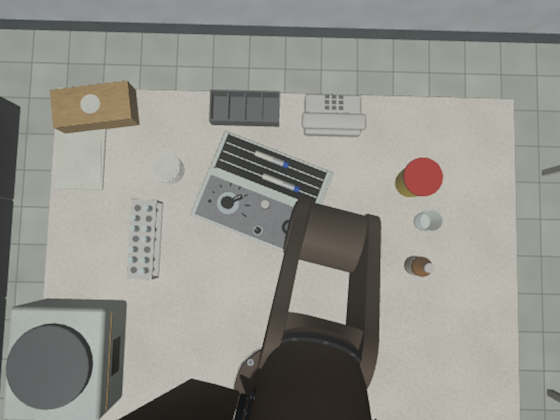

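The button is up again, the selector is on 5, nothing else has moved, and the arm is clear. I'm handing the job in.

```bash
python3 -c "
from plant import *
print(close_job())"
```

```text
the job is handed in; nothing more can be done
None
```

I pushed the selector from setting 3 to setting 5 in two counted clicks, with shut fingers on one side of the bar and no pinching. I then pressed the start button to its stop and released it. The job was handed in at about 13.5 s, and no verdict is reported.

**Last checks:**
- **Selector:** before the press, both views showed the bar at stroke 5; it looked the same afterwards.
- **Start button:** the vertical force rose from 4 to 11.5 N at the bottom, then settled at 5.5 N on the hold. The cap looked sunk when pressed and was up again after I lifted.
- **Surroundings:** the vial, timer knob, both tubes and the items on the table looked unmoved. I judged this by eye and did not measure it.
- **Arm:** clear of everything, with wrist force near zero.

**Disagreement:** in the pictures the finger tips stood about 18 mm higher than the reported TCP, at the start pose and throughout. I went by the pictures for height. The reported height later fell below deck level (63.7 against 65 mm) without contact, which agreed with them.

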